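# Stack the ink tray on its lower tray

## Task

Lift the loose ink tray by its carrying bar and stack it on the lower tray that stands on the rubber mat, so that all four corner lugs sit fully home in the corner sockets. The lower tray is not exactly where the mat says, so feel for the sockets with a light hand, never bearing down hard, and keep hold of the bar until the tray is home, then let go. Keep the tray level with its two pots standing in it, and leave the other things on the desk where they are.

Things in the scene. Friction and masses are not known exactly. Their poses are not given: they have to be found in the camera images.
- tray_grip (a point): Loose white upper tray, 120 mm (its x) by 170 mm (its y), 0.3 to 0.45 kg plus two 60 g pots. The point is the centre of its carrying bar, over the tray's centre, 80 mm above the underside of its feet. The bar runs along the tray's y: 16 mm thick (x), 96 mm long, 20 mm tall (70 to 90 mm above the feet); take it from above across the 16 mm. z is up.
- tray: The upper tray: origin at its centre, at the underside of its feet; axes as tray_grip. The feet are four square lugs 11 x 11 mm, 10 mm long, under the corners at x = +-44, y = +-69 mm; it stands on them. Walls reach 41 mm, pots 53 mm above the feet. It fits the lower tray either way round (half a turn).
- mat: Dark rubber mat, 150 mm (x) by 200 mm (y), 2 mm thick, fixed on the desk; origin under its centre, on the desk. The white lower tray, 120 mm (x) by 170 mm (y), stands on it square to the mat, but its centre is off the mat's by up to 8 mm in x and, independently, in y, and is not reported. The mat grips it: it does not shift under side pushes of less than 60 N.
- post_level (a point): Point 62 mm above the mat's origin, level with the flat tops of the lower tray's four 32 x 32 mm corner posts (centres x = +-44, y = +-69 mm from the lower tray's centre). Each top has a central square socket 14.5 mm wide, 14 mm deep. Walls between posts reach 46 mm. tray_grip is 142 mm above the desk with the lugs on the post tops, 132 mm when home.
- pot_a_mid (a point): Middle (20 mm up) of a small capped ink pot, 38 mm across, 40 mm tall, 60 g, loose in a corner compartment of the upper tray, near x = 30, y = 55 mm of the tray.
- pot_b_mid (a point): Middle of the same kind of pot in the opposite corner compartment, near x = -30, y = -55 mm.
- drop_a_mid (a point): Bystander: pointed dropper bottle 32 mm across and 100 mm tall, standing between the two work places. Point half-way up.
- drop_b_mid (a point): Bystander: the same kind of dropper bottle, standing further out between the two work places. Point half-way up.
- drop_c_mid (a point): Bystander: the same kind of dropper bottle, beyond the trays. Point half-way up.
- ink_jar_mid (a point): Bystander: squat capped jar 56 mm across, 60 mm tall, beyond the trays. Point half-way up.
- dish_mid (a point): Bystander: open round dish 90 mm across, 30 mm tall, beyond the trays. Point half-way up.
- brush_mid (a point): Bystander: thin round artist's brush 170 mm long, 10 mm across, lying beyond the trays. Point half-way up.
Mind the look-alikes: they are no part of the job. Leave any pink look-alike of the tray alone.

How it is judged:
By the outcome, as a careful person would: the job done as asked, in the order asked, and still so for the second after the job is handed in, with the robot touching nothing.
It also fails if it takes over 72 s, if anything falls off the work surface, if the arm or the gripper's body presses on something with over 40 N, if the wrist force passes 120 N, or if a joint passes its speed limit or range.

## Robot

A 7-joint arm with a two-finger parallel gripper is mounted at the origin on the work surface. World frame = base frame: x ahead of the robot, y to its left, z up, the work surface at z = 0. Lengths are in mm, angles in rad, forces in N, time in s.
With the tool pointing down it reaches from about 400 to 925 mm from the base axis. Payload 5.6 kg.
Tool frame: the origin (TCP) lies on the centre line of the jaws, within the pads' length; the fingertips stand 17 mm ahead of it and the grasp point (between the pads) lies 2 mm behind it; z points along the fingers, y is the direction in which the jaws open and shut (so a half turn about z gives the same grasp; the last joint's range is limited). The gripper opens to 85 mm and grips with 20 to 120 N. Pads are 22 mm wide; open, the fingers measure 114 mm over their backs; the gripper's body (76 mm by 85 mm) begins 54 mm behind the grasp point. The pads swing forward as they close: fully open they stand 13 mm farther back than shut.
Start: joints at [-0.043, 0.468, -0.012, 1.603, 0.006, 1.071, -0.056], TCP at [650.006, -0.042, 248.29] pointing down, gripper open.
Joint ranges: [-2.53, 2.53], [-0.31, 2.02], [-1.57, 1.55], [0.28, 2.44], [-1.29, 4.43], [0.15, 1.84], [-2.92, 2.92]. Speed limits (rad/s): [2.57, 2.57, 3.14, 3.14, 3.14, 3.14, 3.14].

## Interface

Orientations are given as [roll, pitch, yaw] about the fixed x, y, z axes, in that order (R = Rz(yaw) Ry(pitch) Rx(roll)).
In Python, from rig import ctrl, snapshot, get_calibration gives the robot as it stands.
- The arm moves only by the shell command python3 -m crank 'ROWS' [OPENING] [FORCE]. ROWS is JSON, a list of rows, each a list of 6 numbers: the shift along the world's x, y, z in units of 40 mm (1.0 is 40 mm), then the turn, a rotation vector about the world's x, y, z in rad. A call has 1 to 20 rows; each row is the pose to reach, as a shift and turn from the pose measured when the call began; what a row does not reach only later rows make up. A row lasts 1/8 s, in which the tool goes at most 62.5 mm and 10.7 degrees, less where a joint would pass 70% of its speed; a pose out of reach is approached as far as the arm can. A call with a gripper value outside its range is refused whole. OPENING is the opening, from -1 (shut) to 1 (fully open), set as the call begins (- or left out, the last holds). The fingers move at their own pace and stop on an object; FORCE is the grip in N (left out, the last holds). Time passes only in rows, so rows that repeat a pose let the fingers close. It gives the time, the measured TCP pose, the force and the opening at its end, in the units of the state.
- ctrl.state(): the state, without advancing time (a new reading comes with each control period).
- snapshot(name): name is "scene" or "side" or "wrist"; returns (picture, depth): 480x640x3 uint8, red, green, blue; 480x640 float32, mm along the optical axis (not along the pixel's ray), 0 where there is no reading.
- get_calibration(name): a dict with "fx", "fy", "cx", "cy" (pixels), "rvec" (rotation vector, rad) and "tvec" (3), from world to camera coordinates, as OpenCV has them; the wrist camera has in their place "mount" (4x4, takes a point from camera to tool coordinates, whose origin is the TCP and whose axes are the flange's). Camera axes: x right, y down, z forward; pixel columns grow to the right and rows downward; lengths in mm; the calibration is good to about 2 mm. A picture is of the moment at which its call begins: read the wrist's pose just before it. get_calibration takes no time and is no camera call.
- ctrl.finish_job(): hands the job in, once; it reports no verdict.
The state is a dict: "time_s": time; "q": joint angles; "dq": joint speeds; "joint_efforts": joint torques, N m; "eef_pos": TCP position; "orientation": TCP orientation; "force": force on the tool from outside, world axes, zero at the start; "torque": the same for the moment, N m; "finger_gap": finger opening in mm.
Only numpy, scipy, OpenCV 4.12 (cv2) and the standard library are available. Lean on these libraries where they do the work, as an engineer would, in place of code of your own. Each camera call takes 0.05 s, during which the arm holds its last target. There are 200 camera calls.

## Working session

There is one attempt and no reset: what is moved stays moved. The work goes in short steps, Python scripts to look and compute and a shell command to move; the robot and the scene stay as the last step left them, time stands still between calls to the robot, and variables do not carry over. Pictures are saved under pics/ and viewed, about 8 in all and at most 12, crops included, and the job is handed in when it is done.

```bash
mkdir -p pics; ls; cat > h.py <<'E'
import numpy as np, cv2
from rig import ctrl, snapshot, get_calibration
from scipy.spatial.transform import Rotation as Ro
def cam(name, st=None):
    c=get_calibration(name); K=np.array([[c['fx'],0,c['cx']],[0,c['fy'],c['cy']],[0,0,1.]])
    if name=='wrist':
        st=st or ctrl.state(); M=np.array(c['mount']); T=np.eye(4)
        T[:3,:3]=Ro.from_euler('xyz',st['orientation']).as_matrix(); T[:3,3]=st['eef_pos']
        W=T@M; return K,W[:3,:3],W[:3,3]
    R=cv2.Rodrigues(np.array(c['rvec'],float))[0]; return K,R.T,-R.T@np.array(c['tvec'],float)
def onplane(C,uv,z):
    K,R,t=C; uv=np.atleast_2d(uv).astype(float)
    d=(R@np.linalg.inv(K)@np.c_[uv,np.ones(len(uv))].T).T
    return t+d*((z-t[2])/d[:,2])[:,None]
def proj(C,p):
    K,R,t=C; q=(K@(R.T@(np.atleast_2d(p)-t).T)).T; return q[:,:2]/q[:,2:]
def cloud(C,depth):
    K,R,t=C; v,u=np.mgrid[:480,:640]; z=depth
    p=np.stack([(u-K[0,2])/K[0,0]*z,(v-K[1,2])/K[1,1]*z,z],-1); return p@R.T+t
E
python3 - <<'E'
from h import *
im={}
for n in('scene','side','wrist'):
    st=ctrl.state(); a,d=snapshot(n); np.savez(f'{n}0.npz',a=a,d=d); im[n]=a
    cv2.imwrite(f'pics/{n}0.png',a[...,::-1]); C=cam(n,st); print(n,C[2],C[1][:,2],C[0][0,0])
print(ctrl.state())
E
```

```text
pics
scene [1003.53275784  612.6363793  1246.87883195] [-0.32757731 -0.42983144 -0.84139054] 600.6741066683686
side [398.11912518 845.65495702 564.84895446] [ 0.15598201 -0.85906556 -0.48752023] 481.40457083415464
wrist [649.81546021  66.29673294 372.76244153] [-0.00152208 -0.26492802 -0.96426699] 340.224180155467
{'time_s': 0.15, 'q': array([-0.04298291,  0.46816738, -0.01157296,  1.60340096,  0.00599812,
        1.07139294, -0.0563253 ]), 'dq': array([-0.00010246, -0.00203675, -0.00060933, -0.00137553,  0.0016859 ,
       -0.00107124,  0.00072015]), 'joint_efforts': array([ 7.85188859e-04, -5.32791960e+01,  2.14623066e-02, -2.51555961e+01,
        1.13295941e-02,  5.56105006e-03, -3.78186076e-05]), 'eef_pos': array([ 6.49604033e+02, -8.87803193e-02,  2.47566601e+02]), 'orientation': array([-3.14026280e+00,  1.14536988e-04,  1.57066131e+00]), 'force': array([ 0.15777158, -0.71893049,  0.48447091]), 'torque': array([ 0.00367338, -0.02987598,  0.03901714]), 'finger_gap': 85.21947631608921}
```

View pics/scene0.png

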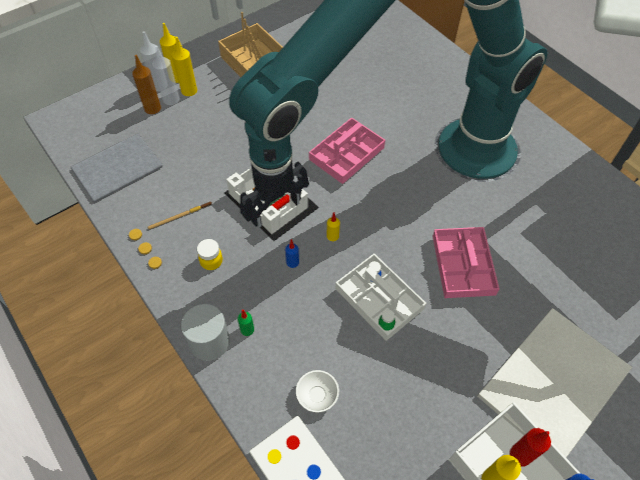

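View pics/side0.png

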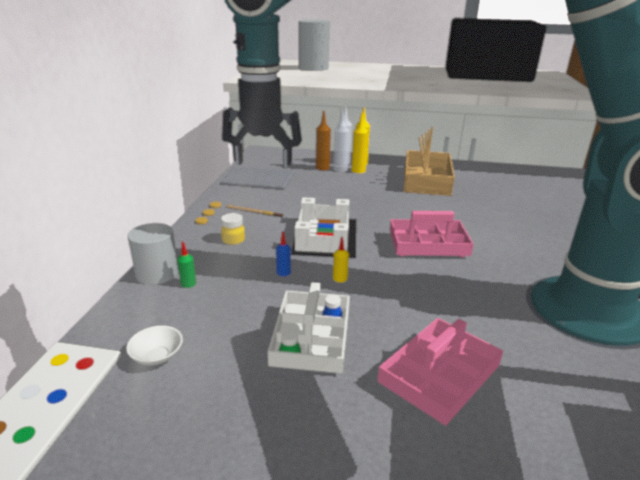

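The scene picture shows the white loose tray at (380,297) with a green and a blue/white pot. The lower tray on its dark mat is at (272,205), under the gripper. Pink look-alikes are at (347,150) and (465,262), and the white box at (515,450) is not a candidate either. Bottles stand at (333,228), (292,254) and (246,322). In the side view the loose tray is at (312,330) and the lower tray at (323,225).

Candidates for the thing I want: white tray (380,297), pink trays (347,150) and (465,262), white box (515,450), lower tray (272,205). I choose (380,297) because it is white, has a bar and two pots, and is off the mat.

```bash
python3 - <<'E'
from h import *
def rect(P):
    r=cv2.minAreaRect(P[:,:2].astype(np.float32)); return np.round(r[0],1),np.round(r[1],1),round(r[2],1)
for n,boxT,boxL in(('scene',(330,250,430,345),(222,160,320,240)),('side',(265,280,355,375),(290,190,360,260))):
    f=np.load(n+'0.npz'); C=cam(n); P=cloud(C,f['d']); a=f['a'].astype(int)
    sat=a.max(-1)-a.min(-1); white=(sat<40)&(a.min(-1)>125)
    for nm,b,zr in(('bar',boxT,(82,98)),('walls',boxT,(35,46)),('posts',boxL,(56,68))):
        m=np.zeros((480,640),bool); m[b[1]:b[3],b[0]:b[2]]=1
        m&=(f['d']>0)&white
        q=P[m]; q=q[(q[:,2]>zr[0])&(q[:,2]<zr[1])]
        print(n,nm,len(q), *(rect(q) if len(q)>5 else ()), np.round(np.median(q,0),1) if len(q) else '')
    m=np.zeros((480,640),bool); b=boxL; m[b[1]:b[3],b[0]:b[2]]=1
    for nm,pt in(('A',(333,232) if n=='scene' else (341,265)),('B',(292,257) if n=='scene' else (284,260)),('C',(246,326) if n=='scene' else (187,270)),('dish',(317,392) if n=='scene' else (155,348))):
        print(n,nm,np.round(P[pt[1],pt[0]],0))
c=np.hstack([np.load('scene0.npz')['a'][240:350,320:440],]);c=cv2.resize(c,None,fx=3,fy=3)
d=cv2.resize(np.load('side0.npz')['a'][185:265,285:365],(330,330))
cv2.imwrite('pics/crop1.png',np.hstack([c,d])[...,::-1])
E
```

```text
scene bar 327 [515.9 197.5] [19.2 96.1] 3.7 [517.  198.6  89.9]
scene walls 575 [515.6 196.4] [122.9 172.9] 3.6 [517.2 197.5  40.2]
scene posts 327 [ 560.7 -190.4] [122.2 174.2] 5.9 [ 602.  -130.3   61.6]
scene A [502.   6.  42.]
scene B [624.   8.  51.]
scene C [805.  93.  58.]
scene dish [759. 287.  10.]
side bar 381 [515.2 198. ] [16.3 96.1] 3.6 [514.  206.7  90.2]
side walls 823 [515.3 196.2] [119.8 174.3] 3.6 [513.3 244.5  40.5]
side posts 448 [ 555.1 -144.5] [119.5 273.5] 5.9 [ 539.7 -136.6   61.9]
side A [489.   7.  44.]
side B [609.   9.  42.]
side C [790.  87.  42.]
side dish [771. 275.   5.]
```

View pics/crop1.png

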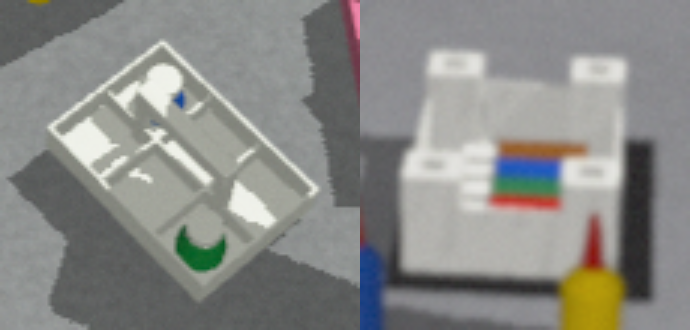

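View pics/wrist0.png

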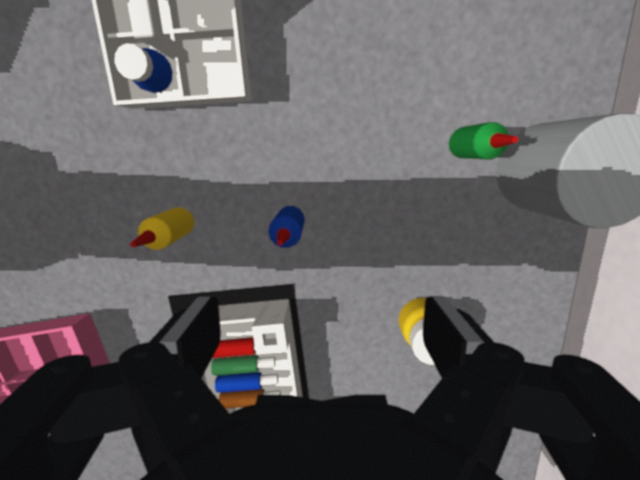

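The crop confirms the choice: a white tray with a bar and two pots. In the right half, the lower tray's four posts with sockets are visible. Moving above the loose tray; the arm then no longer hides the lower tray.

```bash
python3 -m crank '[[-0.7,1,0,0,0,0.02],[-1.4,2,0,0,0,0.04],[-2.1,3,0,0,0,0.063],[-2.8,4,0,0,0,0.063],[-3.35,4.94,0,0,0,0.063],[-3.35,4.94,0,0,0,0.063],[-3.35,4.94,-1,0,0,0.063],[-3.35,4.94,-2,0,0,0.063],[-3.35,4.94,-2,0,0,0.063],[-3.35,4.94,-2,0,0,0.063]]' 1 
python3 - <<'E'
from h import *
def rect(P):
    r=cv2.minAreaRect(P[:,:2].astype(np.float32)); return np.round(r[0],1),np.round(r[1],1),round(r[2],1)
st=ctrl.state();print(st['eef_pos'],st['orientation'],st['force'])
a,d=snapshot('wrist');cv2.imwrite('pics/wrist1.png',a[...,::-1]);np.savez('wrist1.npz',a=a,d=d)
def tidy(P,m):
    return P[m]
for n in('scene','side','wrist'):
    if n!='wrist':
        a,d=snapshot(n); np.savez(n+'1.npz',a=a,d=d); C=cam(n)
    else: C=cam(n,st); a,d=[np.load('wrist1.npz')[k] for k in 'ad']
    P=cloud(C,d); a=a.astype(int); sat=a.max(-1)-a.min(-1); white=(sat<40)&(a.min(-1)>110)&(d>0)
    for nm,c,zr in(('bar',(515,197),(82,98)),('walls',(515,197),(35,45)),('posts',(561,-190),(57,67))):
        m=white&(np.hypot(P[...,0]-c[0],P[...,1]-c[1])<115)&(P[...,2]>zr[0])&(P[...,2]<zr[1])
        m=cv2.erode(m.astype(np.uint8),np.ones((2,2)))>0
        q=P[m]; print(n,nm,len(q),*(rect(q) if len(q)>5 else ()),np.median(q[:,2]) if len(q) else '')
    # mat
    dark=(a.max(-1)<75)&(d>0)&(np.hypot(P[...,0]-561,P[...,1]+190)<135)&(abs(P[...,2]-2)<6)
    q=P[dark]; print(n,'mat',len(q),*(rect(q) if len(q)>5 else ()))
E
```

```text
time_s: 1.4
eef_pos: [516.7, 197.3, 168.7]
orientation: [3.142, -0.0, 1.633]
force: [0.1, 0.5, 1.3]
finger_gap: 85.6
[516.65820683 197.3445657  168.67034904] [ 3.14150101e+00 -2.11565892e-04  1.63290318e+00] [0.05567542 0.52539682 1.2540001 ]
scene bar 184 [516.3 209.9] [16.7 72.3] 4.2 90.43761935689565
scene walls 141 [516.2 198.1] [122.1 169. ] 3.1 40.16248307787873
scene posts 293 [ 560.4 -189.5] [119.8 169.7] 5.8 61.444470105761184
scene mat 602 [ 554.3 -187.1] [150.8 200.8] 6.1
side bar 304 [514.2 198.2] [14.4 94.4] 3.4 90.26690802770588
side walls 463 [514.3 197.1] [118.1 172.1] 3.5 39.39996598339383
side posts 51 [ 558.4 -188.2] [116.2 168.6] 6.1 62.3069014205189
side mat 235 [ 564.4 -132.7] [119.1 193.1] 76.7
wrist bar 3392 [515.3 195.5] [15.4 94.8] 3.6 89.71591616751601
wrist walls 2603 [515.4 194.6] [119.6 170.7] 3.7 40.72494037193792
wrist posts 0 
wrist mat 0
```

View pics/wrist1.png

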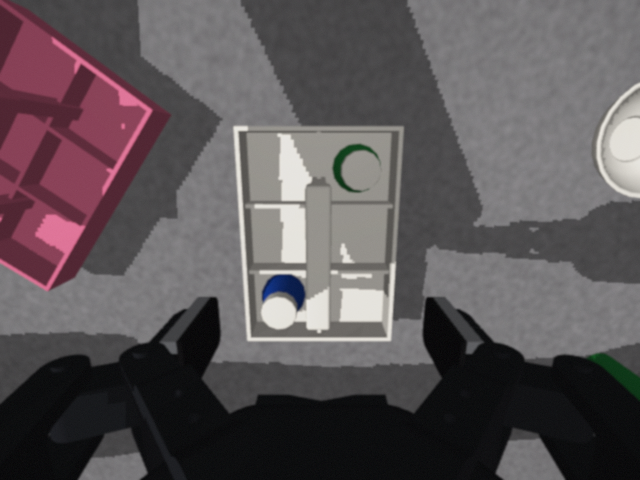

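The wrist view shows the bar at (317,255) centred between the jaws, with the green pot at (357,168) and the blue pot at (282,300). All three cameras agree on the bar to within about 2 mm. Going down and gripping.

```bash
python3 -m crank '[[-0.035,0,-0.5,0,0,0],[-0.035,0,-1.1,0,0,0],[-0.035,0,-1.7,0,0,0],[-0.035,0,-2.1,0,0,0],[-0.035,0,-2.27,0,0,0],[-0.035,0,-2.27,0,0,0],[-0.035,0,-2.27,0,0,0]]' 1 && python3 -m crank '[[0,0,0,0,0,0],[0,0,0,0,0,0],[0,0,0,0,0,0],[0,0,0,0,0,0],[0,0,0,0,0,0],[0,0,0,0,0,0],[0,0,0,0,0,0],[0,0,0,0,0,0],[0,0,0,0,0,0],[0,0,0,0,0,0]]' -1 70
```

```text
time_s: 2.42
eef_pos: [515.9, 198.0, 79.3]
orientation: [3.139, -0.001, 1.633]
force: [-0.0, -0.9, 0.5]
finger_gap: 85.0
time_s: 3.68
eef_pos: [515.4, 198.0, 79.2]
orientation: [3.14, -0.001, 1.634]
force: [-4.8, -0.3, 5.0]
finger_gap: 15.0
```

```bash
python3 -m crank '[[0,0,0.05,0,0,0],[0,0,0.15,0,0,0],[0,0,0.3,0,0,0],[0,0,0.55,0,0,0],[0,0,0.85,0,0,0],[0,0,1.2,0,0,0],[0,0,1.6,0,0,0],[0,0,2,0,0,0],[0,0,2.4,0,0,0],[0,0,2.8,0,0,0],[0,0,3.15,0,0,0],[0,0,3.45,0,0,0],[0,0,3.65,0,0,0],[0,0,3.75,0,0,0],[0,0,3.75,0,0,0],[0,0,3.75,0,0,0],[0,0,3.75,0,0,0]]'
python3 - <<'E'
from h import *
st=ctrl.state();print(st['torque'],st['force'])
a,d=snapshot('wrist');b,e=snapshot('side');cv2.imwrite('pics/lift.png',np.hstack([a[:330,200:440],b[150:480,200:500]])[...,::-1])
C=cam('wrist',st);P=cloud(C,d);a=a.astype(int);w=((a.max(-1)-a.min(-1))<40)&(a.min(-1)>110)&(d>0)
x=st['eef_pos'];g=w&(np.hypot(P[...,0]-x[0],P[...,1]-x[1])<110)
# tray rim plane & rect relative to tool
dz=P[...,2]-x[2]
for nm,lo,hi in(('bar',4,18),('rim',-45,-32)):
    q=P[g&(dz>lo)&(dz<hi)]; r=cv2.minAreaRect(q[:,:2].astype(np.float32)); z=np.linalg.lstsq(np.c_[q[:,:2]-x[:2],np.ones(len(q))],q[:,2]-x[2],rcond=None)[0]
    print(nm,len(q),np.array(r[0])-x[:2],r[1:],z)
E
```

```text
time_s: 5.8
eef_pos: [515.2, 197.9, 228.8]
orientation: [3.141, -0.001, 1.634]
force: [0.6, 0.7, -4.7]
finger_gap: 15.5
[ 0.03091735 -0.0188557  -0.00669582] [ 0.56703727  0.65943714 -4.72404255]
bar 7667 [-0.42854634  7.94697921] ((16.07074737548828, 75.9399642944336), 3.4468066692352295) [ 1.63261593e-03 -4.01174492e-03  1.05859579e+01]
rim 5491 [-1.68513813 26.29468123] ((120.96044921875, 112.4275894165039), 3.619109869003296) [-1.20543559e-02  1.82002265e-03 -3.89440730e+01]
```

View pics/lift.png

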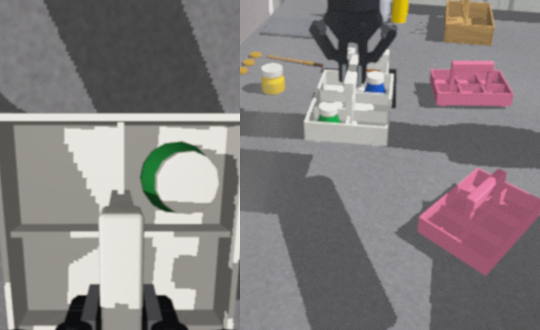

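The bar is held firmly at (120,260) in the left half, with the tray level and both pots standing. Carrying it over the bottles to above the mat.

```bash
python3 -m crank '[[0.01,-0.1,0,0,0,0],[0.04,-0.35,0,0,0,0.005],[0.09,-0.75,0,0,0,0.01],[0.16,-1.35,0,0,0,0.015],[0.24,-2.1,0,0,0,0.02],[0.34,-2.95,0,0,0,0.025],[0.45,-3.85,0,0,0,0.03],[0.55,-4.75,0,0,0,0.035],[0.65,-5.65,0,0,0,0.04],[0.76,-6.55,0,0,0,0.04],[0.86,-7.4,0,0,0,0.04],[0.94,-8.15,0,0,0,0.04],[1.01,-8.75,0,0,0,0.04],[1.06,-9.2,0,0,0,0.04],[1.1,-9.5,0,0,0,0.04],[1.12,-9.65,0,0,0,0.04],[1.12,-9.69,0,0,0,0.04],[1.12,-9.69,0,0,0,0.04],[1.12,-9.69,0,0,0,0.04],[1.12,-9.69,0,0,0,0.04]]'
python3 - <<'E'
from h import *
a=np.load('scene1.npz')['a'];s=np.load('side1.npz')['a'];C=cam('scene');D=cam('side')
st=ctrl.state();print(st['eef_pos'],st['orientation'],st['force'])
# predicted sockets drawn on pictures taken before the carry
th=np.radians(5.9);R=np.array([[np.cos(th),-np.sin(th)],[np.sin(th),np.cos(th)]]);c=np.array([560.5,-190])
w=np.array([[x,y] for x in(-44,44) for y in(-69,69)])@R.T+c;w=np.c_[w,[62]*4]
out=[]
for im,K in((a,C),(s,D)):
    p=proj(K,w); x0,y0=(p.mean(0)-[50,50]).astype(int)
    o=cv2.resize(im[y0:y0+100,x0:x0+100],(400,400),interpolation=cv2.INTER_CUBIC).copy()
    for q in p: cv2.circle(o,tuple(((q-[x0,y0]+.5)*4).astype(int)),3,(255,0,0),-1)
    out.append(o); print(x0,y0,p)
cv2.imwrite('pics/sock.png',np.hstack(out)[...,::-1])
E
```

```text
time_s: 8.4
eef_pos: [560.1, -189.1, 229.0]
orientation: [3.14, -0.001, 1.674]
force: [0.1, 0.2, -5.3]
finger_gap: 15.0
[ 560.11844437 -189.14721371  228.99345868] [ 3.14021543e+00 -1.00897679e-03  1.67432134e+00] [ 0.06655232  0.19490648 -5.28710161]
216 136 [[262.02838187 161.25259058]
 [297.99786824 193.30026254]
 [234.8490118  179.68444737]
 [270.60645584 213.14899598]]
272 163 [[341.71574177 201.97011199]
 [339.99689295 226.89008977]
 [307.05794551 200.45096662]
 [301.5735914  225.07258587]]
```

View pics/sock.png

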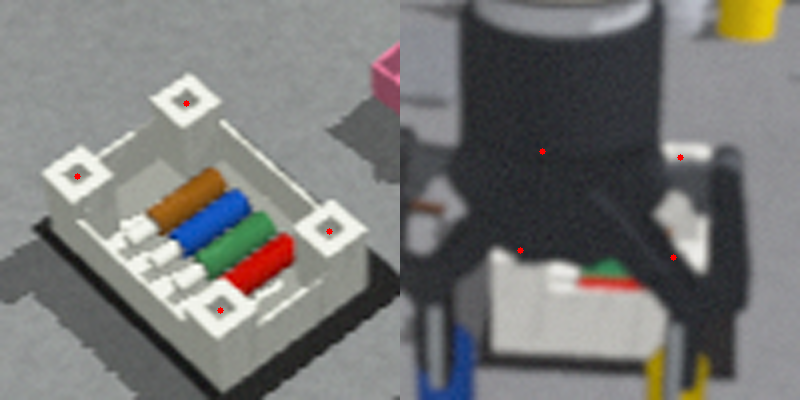

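In the scene view (left), the predicted sockets at (560.5,-190), yaw 5.9°, fall right in the middle of all four sockets: (185,103), (77,176), (329,231) and (220,310) in the crop. The right half is blocked by the gripper. Lowering to just above the posts.

```bash
python3 -m crank '[[-0.015,-0.02,-0.1,0,0,0],[-0.015,-0.02,-0.3,0,0,0],[-0.015,-0.02,-0.6,0,0,0],[-0.015,-0.02,-0.95,0,0,0],[-0.015,-0.02,-1.3,0,0,0],[-0.015,-0.02,-1.6,0,0,0],[-0.015,-0.02,-1.85,0,0,0],[-0.015,-0.02,-2,0,0,0],[-0.015,-0.02,-2.05,0,0,0],[-0.015,-0.02,-2.05,0,0,0],[-0.015,-0.02,-2.05,0,0,0],[-0.015,-0.02,-2.05,0,0,0]]'
python3 - <<'E'
from h import *
st=ctrl.state();print(st['eef_pos'],st['force'],st['torque'])
a,d=snapshot('scene');b,e=snapshot('side')
np.savez('hov.npz',a=a,d=d,b=b,e=e)
cv2.imwrite('pics/hov.png',np.hstack([cv2.resize(a[130:250,210:330],(400,400)),cv2.resize(b[140:260,260:380],(400,400))])[...,::-1])
E
```

```text
time_s: 9.9
eef_pos: [559.7, -190.0, 147.4]
orientation: [3.14, -0.001, 1.674]
force: [-0.2, -0.3, -4.6]
finger_gap: 15.2
[ 559.72658658 -190.04961957  147.38944252] [-0.24607753 -0.29075506 -4.56946447] [-0.01458514 -0.01171992  0.02103865]
```

View pics/hov.png

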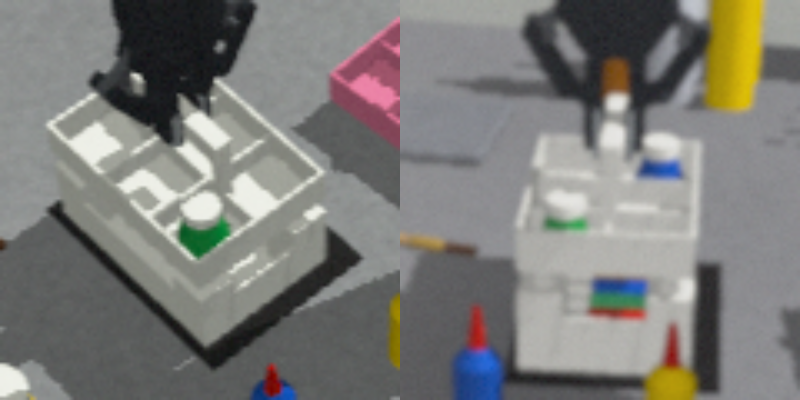

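The hovering tray sits squarely over the lower one in both views, with both pots upright. Now feeling downward slowly.

```bash
python3 -m crank '[[0,0,-0.04,0,0,0],[0,0,-0.08,0,0,0],[0,0,-0.11,0,0,0],[0,0,-0.14,0,0,0],[0,0,-0.16,0,0,0],[0,0,-0.18,0,0,0],[0,0,-0.2,0,0,0],[0,0,-0.2,0,0,0]]'; python3 -c "
from h import *
s=ctrl.state();print(s['torque'],s['eef_pos'],s['force'])"
```

```text
time_s: 11.0
eef_pos: [559.6, -190.0, 139.1]
orientation: [3.14, -0.001, 1.674]
force: [-0.3, 0.4, -5.2]
finger_gap: 14.7
[-0.03022597 -0.01227063 -0.04884399] [ 559.59470633 -189.98112834  139.14580524] [-0.33761481  0.3815667  -5.16460751]
```

No contact 2 mm below the post-top level, so the lugs are entering the sockets. Continuing gently.

```bash
python3 -m crank '[[0,0,-0.03,0,0,0],[0,0,-0.06,0,0,0],[0,0,-0.09,0,0,0],[0,0,-0.12,0,0,0],[0,0,-0.14,0,0,0],[0,0,-0.14,0,0,0]]'; python3 -c "
from h import *
s=ctrl.state();print(s['torque'],s['eef_pos'],s['force'])"
```

```text
time_s: 11.75
eef_pos: [559.5, -190.0, 133.5]
orientation: [3.14, -0.001, 1.674]
force: [-0.7, 0.1, -3.9]
finger_gap: 15.0
[-0.00421615 -0.03452443  0.04857635] [ 559.54360319 -189.96992735  133.47298814] [-0.67260222  0.07378522 -3.87870843]
```

```bash
python3 -m crank '[[0,0,-0.02,0,0,0],[0,0,-0.035,0,0,0],[0,0,-0.05,0,0,0],[0,0,-0.06,0,0,0],[0,0,-0.06,0,0,0],[0,0,-0.06,0,0,0]]'; python3 -c "
from h import *
s=ctrl.state();print(s['torque'],s['eef_pos'],s['force'])"
```

```text
time_s: 12.5
eef_pos: [559.7, -190.0, 131.2]
orientation: [3.14, -0.001, 1.674]
force: [-0.5, -0.3, -5.0]
finger_gap: 14.8
[ 0.05855195 -0.08283844 -0.02976515] [ 559.6660906  -189.95125453  131.21051399] [-0.53360523 -0.253333   -4.98102542]
```

```bash
python3 -m crank '[[0,0,-0.01,0,0,0],[0,0,-0.02,0,0,0],[0,0,-0.02,0,0,0],[0,0,-0.02,0,0,0]]'; python3 -m crank '[[0,0,-0.01,0,0,0],[0,0,-0.02,0,0,0],[0,0,-0.02,0,0,0],[0,0,-0.02,0,0,0]]'
```

```text
time_s: 13.0
eef_pos: [559.9, -190.1, 131.0]
orientation: [3.139, -0.001, 1.674]
force: [-1.6, -0.6, 4.7]
finger_gap: 14.7
time_s: 13.5
eef_pos: [560.1, -190.2, 131.0]
orientation: [3.139, -0.0, 1.674]
force: [-3.1, 1.0, 7.4]
finger_gap: 14.7
```

Firm contact at z=131.0, against an expected home of about 131.2, with light force. Checking rim height and level by depth before letting go.

```bash
cat > chk.py <<'E'
from h import *
for n in('scene','side'):
    a,d=snapshot(n); cv2.imwrite(f'pics/{n}_end.png',a[...,::-1]); P=cloud(cam(n),d);a=a.astype(int)
    w=((a.max(-1)-a.min(-1))<40)&(a.min(-1)>125)&(d>0)
    th=np.radians(5.9);X=(P[...,0]-560)*np.cos(th)+(P[...,1]+190)*np.sin(th);Y=-(P[...,0]-560)*np.sin(th)+(P[...,1]+190)*np.cos(th)
    rim=w&(abs(X)<63)&(abs(Y)<88)&((abs(X)>55)|(abs(Y)>80))&(P[...,2]>88)&(P[...,2]<110)
    q=np.c_[X[rim],Y[rim],P[...,2][rim]]; print(n,len(q),'rim z med',np.median(q[:,2]),'tilt fit',np.linalg.lstsq(np.c_[q[:,:2],np.ones(len(q))],q[:,2],rcond=None)[0], cv2.minAreaRect(P[rim][:,:2].astype(np.float32)))
E
python3 chk.py
```

```text
scene 312 rim z med 92.41781926260296 tilt fit [-2.76484734e-03  3.10603208e-03  9.25047659e+01] ((560.4598999023438, -190.62872314453125), (124.36392974853516, 174.471923828125), 5.849125862121582)
side 261 rim z med 92.29989176111701 tilt fit [-7.98408221e-03 -2.44924153e-03  9.20089009e+01] ((560.4998779296875, -190.46685791015625), (119.95806884765625, 174.85885620117188), 5.864060878753662)
```

The rim reads 92.4 mm (93 expected when home, 103 if it stood on the post tops) and is level. Releasing and retreating.

```bash
python3 -m crank '[[0,0,0,0,0,0],[0,0,0,0,0,0],[0,0,0,0,0,0],[0,0,0,0,0,0],[0,0,0,0,0,0],[0,0,0,0,0,0],[0,0,0,0,0,0],[0,0,0,0,0,0]]' 0.6 && python3 -m crank '[[0,0,0.15,0,0,0],[0,0,0.4,0,0,0],[0,0,0.8,0,0,0],[0,0,1.4,0,0,0],[0,0,2,0,0,0],[0,0,2.6,0,0,0],[0,0,3,0,0,0],[0,0,3,0,0,0],[0,0,3,0,0,0]]'; python3 chk.py; python3 -c "
import cv2,numpy as np
a=cv2.imread('pics/scene_end.png');b=cv2.imread('pics/side_end.png')
cv2.imwrite('pics/end.png',np.hstack([a[120:420,120:470],b[120:420,120:500]]))"
```

```text
time_s: 14.6
eef_pos: [560.2, -190.2, 131.0]
orientation: [3.139, -0.0, 1.674]
force: [0.4, 0.0, 0.3]
finger_gap: 68.2
time_s: 15.72
eef_pos: [559.6, -190.0, 250.3]
orientation: [3.14, -0.001, 1.674]
force: [-0.1, 0.0, 0.6]
finger_gap: 68.1
scene 386 rim z med 92.45738728169795 tilt fit [3.80301379e-03 1.02331526e-03 9.25701371e+01] ((560.3047485351562, -190.36117553710938), (123.88333129882812, 175.138671875), 5.915485382080078)
side 280 rim z med 92.30835544917358 tilt fit [-2.95989167e-03 -1.54925547e-03  9.20688543e+01] ((560.53955078125, -190.13693237304688), (119.89362335205078, 175.05824279785156), 6.408278465270996)
```

View pics/end.png

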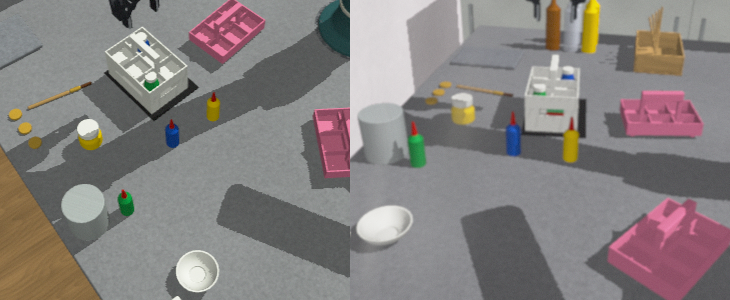

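The final view shows the tray stacked at (148,70) on the left and (552,97) on the right, with both pots upright. The bottles, jar, dish, brush and pink trays are in place and the gripper is clear.

```bash
python3 -c "
from rig import ctrl
print(ctrl.finish_job())"
```

```text
the job is handed in; nothing more can be done
None
```

The loose white tray is stacked on the lower tray with its lugs home in the sockets. I lifted it by the bar, carried it over the bottles and lowered it gently. The lugs went into the sockets on the first try, so I didn't have to search for them. I let go only after the tray was seated, then handed the job in at about 16 s of the 72 s allowed.

- **Seating:** the gripper made contact at z = 131.0 mm, where about 131.2 mm was expected for home. The force reading was about 7 N upward, so roughly 12 N of downward push once the tray's weight is counted. After release both fixed cameras put the rim at 92.3–92.5 mm (93 when home, 103 if resting on the post tops). The fitted tilt was under 0.3°.
- **Surroundings:** in the last picture both pots are upright, and the bottles, jar, dish, brush and pink trays look undisturbed.
- **Disagreements:** the wrist camera put the tray about 2 mm lower in y than the fixed cameras, so I went with the fixed ones. The side camera's last yaw reading was 6.4° against the scene camera's 5.9°; I took this as noise and did not check it further.

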